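Start the sieve shaker from its control box

ROBOT

A 7-joint arm with a two-finger parallel gripper is mounted at the origin on a cart in front of the work surface, level with it; the furniture and walls round the work are solid. World frame = base frame: x ahead of the robot, y to its left, z up, the work surface at z = 0. Lengths are in m, angles in rad, forces in N, time in s.
With the tool pointing down it reaches from about 0.425 to 0.925 m from the base axis. Payload 6.8 kg.
Tool frame: the origin (TCP) lies midway between the tips of the shut fingers; the grasp point (between the pads) lies 19 mm behind it (grip_point_offset is the distance from the TCP to the grasp point, in m); y points along the fingers, x is the direction in which the jaws open and shut, and the axes are right-handed (so a half turn about y gives the same grasp; the last joint's range is limited). The gripper opens to 85 mm and grips with 20 to 120 N. Pads are 22 mm wide; open, the fingers measure 114 mm over their backs; the gripper's body (76 mm by 85 mm) begins 54 mm behind the grasp point. The pads swing forward as they close: fully open they stand 13 mm farther back than shut.
Start: joints at [-1.432, 0.477, 0.022, 1.555, -0.011, 1.109, -0.083], TCP at [0.165, 0.655, 0.231] pointing down, gripper open.
Joint ranges: [-2.96, 2.96], [-0.34, 2.1], [-1.41, 1.46], [0.24, 2.44], [-1.37, 4.51], [0.17, 1.92], [-2.96, 2.96]. Speed limits (rad/s): [2.39, 2.39, 3.14, 3.14, 3.14, 3.14, 3.14].

INTERFACE

Orientations are given as a unit quaternion [w, x, y, z].
In Python, from station import get_obs, read_camera, hand_in, grip_point_offset gives the robot as it stands.
- The arm moves only by the tool play_rows, never from a script. Its argument "increments" is a list of rows, each a list of 2 entries, a list of its own where there are three numbers: the shift along the tool's x, y, z in m, then the turn, a rotation vector about the tool's x, y, z in degrees. In form: [[[tx, ty, tz], [ax, ay, az]], ...]. A call has 1 to 20 rows; each row shifts and turns the commanded pose from where the row before left it, along the tool's axes as they then stand; what a row does not reach is not made up. A row lasts 1/12 s, in which the tool goes at most 41.7 mm and 7.16 degrees, less where a joint would pass 70% of its speed; a pose out of reach is approached as far as the arm can. A call with a gripper value outside its range is refused whole. "gripper" is the finger opening in m, from 0 to 0.0854, set as the call begins (left out, the last holds). The fingers move at their own pace and stop on an object; "grip_force" is the grip in N (left out, the last holds). Time passes only in rows, so rows that do not move let the fingers close. It gives the time, the measured TCP pose, the force and the opening at its end, in the units of the state.
- get_obs(): the state, without advancing time (a new reading comes with each control period).
- read_camera(name): name is "scene" or "top" or "wrist"; returns a dict with "color" (400x640x3 uint8, red, green, blue), "range_z" (400x640 float32, m along the optical axis (not along the pixel's ray), 0 where there is no reading), "intrinsics" (3x3 intrinsics, pixels), "R" (3x3) and "t" (3): a world point X has camera coordinates R X + t; the wrist camera has in their place "hand_eye" (4x4, takes a point from camera to tool coordinates, whose origin is the TCP and whose axes are the tool frame's). Camera axes: x right, y down, z forward; pixel columns grow to the right and rows downward; lengths in m; the calibration is good to about 2 mm. A picture is of the moment at which its call begins: read the wrist's pose just before it.
- hand_in(): hands the job in, once; it reports no verdict.
The state is a dict: "t": time; "q": joint angles; "joint_vel": joint speeds; "joint_torque": joint torques, N m; "eef_pos": TCP position; "tool_rot": TCP orientation; "contact_force": force on the tool from outside, world axes, zero at the start; "torque": the same for the moment, N m; "gripper_width": opening from 0.0 (shut) to 1.0 (fully open).
Only numpy, scipy, OpenCV 4.12 (cv2) and the standard library are available. Lean on these libraries where they do the work, as an engineer would, in place of code of your own. Each camera call takes 0.05 s, during which the arm holds its last target. There are 200 camera calls.

TASK

Start the sieve shaker at its grey control box, pressing with the fingertips only and picking nothing up: first push the white-dotted end of the black rocker switch fully down, then press the yellow key fully down (it stays down), then press the green button fully down and let it spring back up. Keep to that order, do not press the red button, leave the rocker on and the yellow key down, and do not move the tin, the dish or the brush that lie round the box.

Things in the scene. Friction and masses are not known exactly. Their poses are not given: they have to be found in the camera images.
- control_box: fixed grey box lying on the work surface, 144 x 144 mm, top 30 mm above the surface; origin under its centre, x and y along its edges, z up. Four control units stand on it in a 2 x 2 pattern, 66 mm between centres
- rocker (a joint): black rocker switch, a shallow V, 60 mm long, 30 mm wide, in a grey 60 mm square unit in any of the four cells. 0 = off (starts at 0 to 0.06; white-dotted end up, other face level), 0.36 rad = on (dotted face level). On counts above 0.30. Stays where it is left; about 3 N at its end turns it. Pivot in its middle, along the box's y axis, 55 mm above the work surface
- rocker_dot (a point): white dot on the upper surface of the rocker's dotted end, 17 mm from the pivot, on the side of the control box's +x (away from the robot); about 61 mm above the work surface when off, 55 mm when on; the raised end itself, 30 mm from the pivot, stands 66 mm high when off. It moves with the rocker
- yellow_key (a joint): yellow round push key, 0 = up (it starts at 0 to 0.001), 0.007 m = fully down, moves straight down; down counts above 0.0055. It has no spring and stays where it is left; about 3 N moves it
- yellow_key_top (a point): centre of the top of the yellow key, a flat disc of 31 mm diameter 61 mm above the work surface when up; in a black 60 mm square unit with an aluminium collar, whose rim is 48 mm above the work surface; the unit may stand in any of the four cells
- green_button (a joint): green round spring button, 0 = up, 0.006 m = fully down, moves straight down; pressed counts above 0.0045. It takes about 5 N to be fully down and springs back up by itself
- green_button_top (a point): centre of the top of the green button, a flat disc of 31 mm diameter 61 mm above the work surface when up; unit and collar as for the yellow key; any of the four cells
- red_button (a joint): red round spring button (stop), 0 = up, 0.006 m = fully down, same spring as the green; not to be pressed
- red_button_top (a point): centre of the top of the red button, the same size and height as the green one; any of the four cells
- shaker: fixed grey round sieve shaker at the left of the box, 200 mm wide over its three clamp posts, with a metal sieve clamped on it, 140 mm high in all; origin under its centre. Only scenery: keep clear of it
- tin_center (a point): loose white moisture tin, 57 mm diameter, 38 mm high, standing close by the far left corner of the box; this point is its centre, half-way up. Not to be moved
- dish: loose shallow metal dish, 117 mm diameter, 17 mm high, at the left of the box (+y side, nearer the robot than the tin); origin under its centre. Not to be moved
- brush: loose flat wooden-handled brush, 160 x 32 x 11 mm, lying at the right of the box (-y side), along its edge; origin under its centre, its length along its y axis. Not to be moved

How it is judged:
By the outcome, as a careful person would: the job done as asked, in the order asked, and still so for the second after the job is handed in, with the robot touching nothing.
It also fails if it takes over 42 s, if anything falls off the work surface, if the arm or the gripper's body presses on something with over 40 N, if the wrist force passes 120 N, or if a joint passes its speed limit or range.

## Working session

There is one attempt and no reset: what is moved stays moved. The work goes in short steps, Python scripts to look and compute and a tool call to move; the robot and the scene stay as the last step left them, time stands still between calls to the robot, and variables do not carry over. Pictures are saved under pics/ and viewed, about 8 in all and at most 12, crops included, and the job is handed in when it is done.

Besides the shell and the picture viewer there is one more tool, called as name([rows], argument=value, ...), one row to a line, values as JSON. play_rows: Moves the arm, as the interface text tells. Its arguments: {"type":"object","properties":{"increments":{"type":"array","items":{"type":"array"}},"gripper":{"type":"number"},"grip_force":{"type":"number"}},"required":["increments"]}

```bash
mkdir -p pics; ls; python3 - <<'E'
from station import *
import cv2,numpy as np
print(get_obs())
for n in("top","scene"):
    c=read_camera(n); np.savez(n+'.npz',**c)
    cv2.imwrite(f'pics/{n}.png',c['color'][:,:,::-1]); print(n,c['intrinsics'].tolist(),c['R'].round(3).tolist(),c['t'].round(3))
E
```

```text
pics
{'t': 0.0, 'q': array([-1.4320839 ,  0.47777721,  0.02233736,  1.55646243, -0.01150953,
        1.10929441, -0.08307416]), 'joint_vel': array([-0.00092269,  0.00048307,  0.00010037,  0.00246126,  0.00085776,
       -0.0009609 , -0.00144377]), 'joint_torque': array([ 1.85902776e-03, -5.96444857e+01,  1.60816435e+00, -2.81184822e+01,
        1.22769971e-02,  9.44226631e-03,  3.81025473e-05]), 'eef_pos': array([0.16477719, 0.65396423, 0.23033638]), 'tool_rot': array([-0.55730619,  0.55816204,  0.43418596, -0.43514077]), 'contact_force': array([-0.08385782, -0.4039337 , -0.3799232 ]), 'torque': array([-0.04604804, -0.0242797 , -0.01649158]), 'gripper_width': 0.99931373162749}
top [[512.9227276120464, 0.0, 319.26382869229843], [0.0, 512.9227276120464, 208.17794018902163], [0.0, 0.0, 1.0]] [[0.001, -1.0, 0.002], [-0.979, -0.001, -0.204], [0.204, -0.001, -0.979]] [0.047 0.535 1.432]
scene [[395.4375378372349, 0.0, 321.6708189564356], [0.0, 395.4375378372349, 205.83865845325764], [0.0, 0.0, 1.0]] [[0.855, -0.518, -0.015], [-0.337, -0.534, -0.776], [0.393, 0.669, -0.631]] [-0.41   0.279  0.869]
```

View pics/top.png

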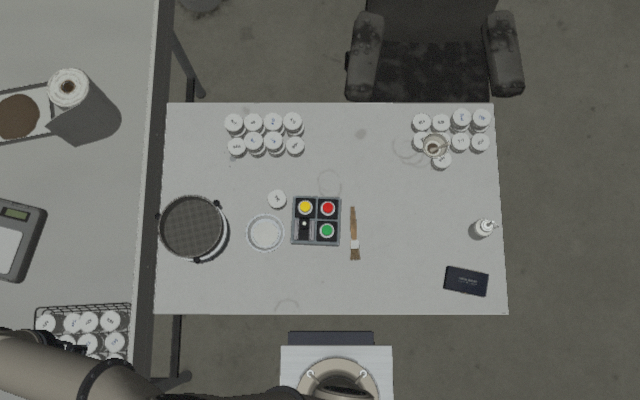

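View pics/scene.png

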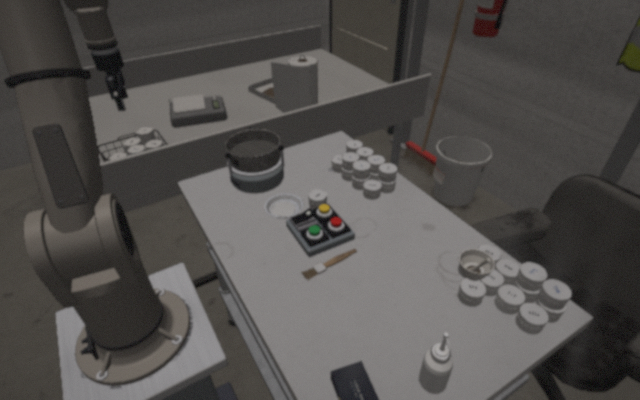

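The top view shows yellow at (305,207), red at (328,208), green at (327,230), and the rocker at (304,229) with its white dot near (304,224). The tin is close to the box's far left corner.

```bash
cat > h.py <<'E'
import numpy as np,cv2
from scipy.spatial.transform import Rotation as Ro
def cast(c,uv,z,R=None,t=None):
    R=c['R'] if R is None else R; t=c['t'] if t is None else t
    d=R.T@np.linalg.inv(c['intrinsics'])@np.array([uv[0],uv[1],1.]); o=-R.T@t
    return o+d*(z-o[2])/d[2]
def blobs(img,roi,amin=20):
    u0,v0,u1,v1=roi; h=cv2.cvtColor(img[v0:v1,u0:u1],cv2.COLOR_RGB2HSV); H,S,V=cv2.split(h)
    out={}
    for n,(a,b) in dict(yellow=(18,35),green=(50,90),red=(-6,6)).items():
        hh=np.where(H>170,H.astype(int)-180,H)
        m=((hh>=a)&(hh<=b)&(S>120)&(V>60)).astype(np.uint8)
        k,l,s,ce=cv2.connectedComponentsWithStats(m)
        if k>1:
            i=1+np.argmax(s[1:,4]); out[n]=(ce[i]+[u0,v0],s[i,4],s[i,2:4])
    return out
E
python3 - <<'E'
from h import *
from station import grip_point_offset
for n,roi in(("top",(285,190,348,252)),("scene",(280,190,360,260))):
    c=np.load(n+'.npz')
    for k,(p,a,s) in blobs(c['color'],roi).items(): print(n,k,p.round(1),a,s,cast(c,p,.061).round(4))
c=np.load('top.npz'); g=c['color'].min(2)
# box outline: dark/grey region vs. bright table
r=(g[188:255,282:350]<100).astype(np.uint8); k,l,s,ce=cv2.connectedComponentsWithStats(r); i=1+np.argmax(s[1:,4]);
print(s[i],cv2.minAreaRect(np.argwhere(l==i)[:,::-1].astype(np.float32)))
sub=g[215:245,292:316]; m=(sub>140).astype(np.uint8);k,l,s,ce=cv2.connectedComponentsWithStats(m)
for i in range(1,k): print('white',ce[i]+[292,215],s[i,4],cast(c,ce[i]+[292,215],.061).round(4))
o=cv2.resize(c['color'][185:255,260:365],None,fx=7,fy=7,interpolation=cv2.INTER_CUBIC)
cv2.imwrite('pics/topcrop.png',o[:,:,::-1])
E
```

```text
top yellow [304.6 206.2] 80 [10 10] [0.5396 0.0901 0.061 ]
top green [326.4 229.7] 75 [10 10] [0.4708 0.027  0.061 ]
top red [327.5 207.2] 81 [10 10] [0.5368 0.0238 0.061 ]
scene yellow [323.9 207.8] 74 [11  9] [0.5386 0.0848 0.061 ]
scene green [314.1 229.4] 69 [11  8] [0.4708 0.0226 0.061 ]
scene red [335.5 220.7] 89 [12 11] [0.5363 0.0217 0.061 ]
[  11    9   46   46 1142] ((33.68242263793945, 31.257017135620117), (44.198089599609375, 44.35182571411133), 2.2025980949401855)
white [304. 223.] 9 [0.4903 0.0914 0.061 ]
white [295. 227.] 1 [0.4786 0.1171 0.061 ]
white [312. 227.] 1 [0.4787 0.0684 0.061 ]
white [295. 229.] 1 [0.4728 0.117  0.061 ]
white [310.  230.5] 2 [0.4685 0.0741 0.061 ]
white [312. 229.] 1 [0.4729 0.0684 0.061 ]
white [296.  233.5] 2 [0.4598 0.114  0.061 ]
white [312.  234.5] 4 [0.457  0.0683 0.061 ]
white [312. 238.] 1 [0.4469 0.0683 0.061 ]
```

View pics/topcrop.png

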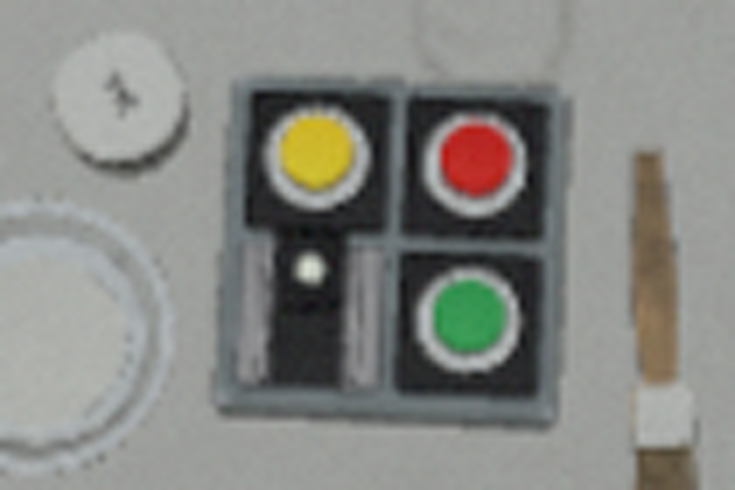

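Both views agree to about 5 mm in y, and 66 mm spacing holds. The crop shows the rocker's dot on its +x end, with a box yaw of about -2.5°. I'll work out the tool axes next.

```bash
cat >> h.py <<'E'
def plan(tgt):
    from station import get_obs
    o=get_obs(); q=o['tool_rot']; R=Ro.from_quat([q[1],q[2],q[3],q[0]]).as_matrix()
    d=np.array(tgt)-o['eef_pos']; print('R\n',R.round(3),'eef',o['eef_pos'].round(4),'d_tool',(R.T@d).round(4),'F',o['contact_force'].round(1),'w',round(o['gripper_width'],3),'t',o['t'])
E
python3 -c "
from h import *
plan([.46,.09,.23])"
```

```text
R
 [[ 0.244 -0.    -0.97 ]
 [ 0.97  -0.002  0.244]
 [-0.002 -1.    -0.   ]] eef [0.1648 0.654  0.2304] d_tool [-0.4748  0.0012 -0.424 ] F [ 0.3 -0.4 -0.8] w 0.996 t 0.1
```

play_rows([
  [[-0.013,0,-0.012],[0,0,0]],
  [[-0.026,0,-0.023],[0,0,0]],
  [[-0.026,0,-0.023],[0,0,0]],
  [[-0.026,0,-0.023],[0,0,0]],
  [[-0.026,0,-0.023],[0,0,0]],
  [[-0.026,0,-0.023],[0,0,0]],
  [[-0.026,0,-0.023],[0,0,0]],
  [[-0.026,0,-0.023],[0,0,0]],
  [[-0.026,0,-0.023],[0,0,0]],
  [[-0.026,0,-0.023],[0,0,0]],
  [[-0.026,0,-0.023],[0,0,0]],
  [[-0.026,0,-0.023],[0,0,0]],
  [[-0.026,0,-0.023],[0,0,0]],
  [[-0.026,0,-0.023],[0,0,0]],
  [[-0.026,0,-0.023],[0,0,0]],
  [[-0.026,0,-0.023],[0,0,0]],
  [[-0.026,0,-0.023],[0,0,0]],
  [[-0.026,0,-0.023],[0,0,0]],
  [[-0.013,0,-0.012],[0,-5.75,0]],
  [[0,0,0],[0,-5.75,0]],
], gripper=0, grip_force=20)

```text
t: 1.77
eef_pos: [0.4544, 0.0948, 0.2313]
tool_rot: [-0.511, 0.512, 0.488, -0.488]
contact_force: [-0.6, 0.5, 0.8]
gripper_width: 0.004
```

```bash
python3 - <<'E'
from h import *
from station import *
plan([.494,.0895,.10])
o=get_obs(); c=read_camera('wrist'); q=o['tool_rot']
R=Ro.from_quat([q[1],q[2],q[3],q[0]]).as_matrix(); T=np.eye(4);T[:3,:3]=R;T[:3,3]=o['eef_pos']
W=np.linalg.inv(T@c['hand_eye']); np.savez('wrist.npz',**c,T=T)
cv2.imwrite('pics/w1.png',c['color'][:,:,::-1])
print('cam',(T@c['hand_eye']).round(3))
for k,(p,a,s) in blobs(c['color'],(0,0,640,400)).items(): print(k,p.round(1),a,s,cast(c,p,.061,W[:3,:3],W[:3,3]).round(4))
E
```

```text
R
 [[ 0.048  0.001 -0.999]
 [ 0.999 -0.001  0.048]
 [-0.001 -1.    -0.001]] eef [0.4544 0.0948 0.2313] d_tool [-0.0032  0.1313 -0.0397] F [-0.6  0.5  0.8] w 0.004 t 1.7667
cam [[ 0.049  0.964  0.262  0.388]
 [ 0.999 -0.047 -0.015  0.1  ]
 [-0.002  0.262 -0.965  0.373]
 [ 0.     0.     0.     1.   ]]
green [253.7 202.2] 659 [30 29] [0.4708 0.0299 0.061 ]
red [257.1 262.1] 681 [29 31] [0.5359 0.0267 0.061 ]
```

View pics/w1.png

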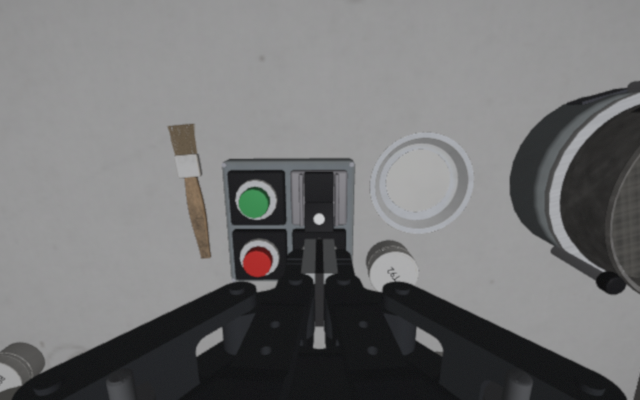

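The wrist view puts the dot at (319,219), straight below the shut fingers, and red and green agree with the top view. I'll go over the dotted end and press.

play_rows([
  [[-0.002,0.0,-0.02],[0,0,0]],
  [[0,0.005,-0.02],[0,0,0]],
  [[0,0.03,0],[0,0,0]],
  [[0,0.035,0],[0,0,0]],
  [[0,0.035,0],[0,0,0]],
  [[0,0.03,0],[0,0,0]],
  [[0,0.015,0],[0,0,0]],
  [[0,0.008,0],[0,0,0]],
  [[0,0.004,0],[0,0,0]],
  [[0,0.004,0],[0,0,0]],
  [[0,0.003,0],[0,0,0]],
  [[0,0.003,0],[0,0,0]],
  [[0,0.002,0],[0,0,0]],
  [[0,0.002,0],[0,0,0]],
  [[0,0,0],[0,0,0]],
])

```text
t: 3.07
eef_pos: [0.4939, 0.0958, 0.0558]
tool_rot: [-0.511, 0.512, 0.489, -0.488]
contact_force: [2.7, -0.8, 2.5]
gripper_width: -0.0
```

play_rows([
  [[0,0.001,0],[0,0,0]],
  [[0,0.001,0],[0,0,0]],
  [[0,0,0],[0,0,0]],
])

```text
t: 3.32
eef_pos: [0.4939, 0.0958, 0.0548]
tool_rot: [-0.511, 0.512, 0.489, -0.488]
contact_force: [-1.2, 0.4, 18.6]
gripper_width: -0.004
```

play_rows([
  [[0,-0.003,0],[0,0,0]],
  [[0,-0.012,0],[0,0,0]],
  [[0,-0.03,0],[0,0,0]],
  [[-0.002,0,-0.015],[0,0,0]],
  [[-0.002,0,-0.018],[0,0,0]],
  [[-0.001,0,-0.012],[0,0,0]],
  [[0,0,0],[0,0,0]],
])

```text
t: 3.9
eef_pos: [0.5389, 0.088, 0.0983]
tool_rot: [-0.511, 0.512, 0.488, -0.488]
contact_force: [-0.3, -0.5, 0.3]
gripper_width: 0.001
```

```bash
python3 - <<'E'
from h import *
from station import *
plan([.539,.0885,.07])
c=read_camera('wrist');d=read_camera('top')
a=cv2.resize(c['color'][60:340,180:480],None,fx=1.8,fy=1.8,interpolation=2)
cv2.imwrite('pics/w2.png',a[:,:,::-1])
E
```

```text
R
 [[ 0.047  0.001 -0.999]
 [ 0.999 -0.     0.047]
 [-0.    -1.    -0.001]] eef [0.5389 0.088  0.0983] d_tool [ 0.0006  0.0283 -0.0001] F [-0.3 -0.5  0.3] w 0.001 t 3.9
```

View pics/w2.png

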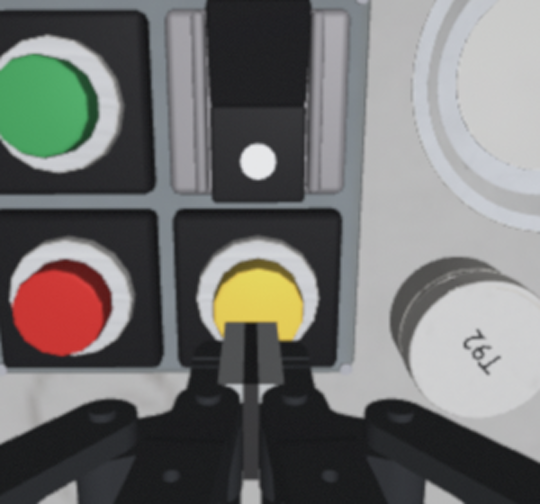

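The rocker's dotted face lies level and the shut tips are centred over the yellow key (crop 258,310). I'll press the key.

play_rows([
  [[0,0.015,0],[0,0,0]],
  [[0,0.015,0],[0,0,0]],
  [[0,0.005,0],[0,0,0]],
  [[0,0.003,0],[0,0,0]],
  [[0,0.002,0],[0,0,0]],
  [[0,0.002,0],[0,0,0]],
  [[0,0.001,0],[0,0,0]],
  [[0,0.001,0],[0,0,0]],
  [[0,0.001,0],[0,0,0]],
  [[0,0,0],[0,0,0]],
  [[0,0,0],[0,0,0]],
])

```text
t: 4.92
eef_pos: [0.5377, 0.0885, 0.0541]
tool_rot: [0.511, -0.511, -0.488, 0.488]
contact_force: [-3.7, 0.1, 8.6]
gripper_width: 0.001
```

play_rows([
  [[0,0.001,0],[0,0,0]],
  [[0,0,0],[0,0,0]],
  [[0,0,0],[0,0,0]],
])

```text
t: 5.17
eef_pos: [0.5377, 0.0885, 0.0539]
tool_rot: [0.512, -0.511, -0.489, 0.488]
contact_force: [-7.2, -1.1, 18.2]
gripper_width: 0.001
```

play_rows([
  [[0,-0.003,0],[0,0,0]],
  [[0,-0.012,0],[0,0,0]],
  [[0,-0.03,0],[0,0,0]],
  [[-0.015,0,0.015],[0,0,0]],
  [[-0.02,0,0.02],[0,0,0]],
  [[-0.02,0,0.02],[0,0,0]],
  [[-0.0095,0,0.009],[0,0,0]],
  [[0,0,0],[0,0,0]],
])

```text
t: 5.83
eef_pos: [0.4687, 0.0246, 0.0977]
tool_rot: [0.512, -0.512, -0.487, 0.488]
contact_force: [-0.5, 0.5, -0.1]
gripper_width: -0.004
```

```bash
python3 - <<'E'
from h import *
from station import *
plan([.471,.027,.07])
c=read_camera('wrist');d=read_camera('top')
a=cv2.resize(c['color'][60:400,160:560],None,fx=1.6,fy=1.6,interpolation=2)
cv2.imwrite('pics/w3.png',a[:,:,::-1])
E
```

```text
R
 [[ 0.05  -0.001 -0.999]
 [ 0.999 -0.     0.05 ]
 [-0.    -1.     0.001]] eef [0.4687 0.0246 0.0977] d_tool [ 0.0025  0.0277 -0.0022] F [-0.5  0.5 -0.1] w -0.004 t 5.8333
```

View pics/w3.png

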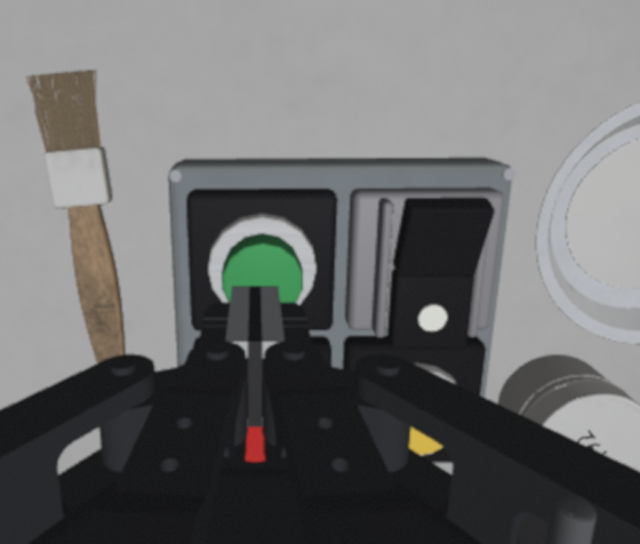

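Rocker on (raised face at crop 445,235), fingers over green (262,270). I'll correct by 2 mm and press.

play_rows([
  [[0.0025,0.01,-0.002],[0,0,0]],
  [[0,0.015,0],[0,0,0]],
  [[0,0.008,0],[0,0,0]],
  [[0,0.004,0],[0,0,0]],
  [[0,0.002,0],[0,0,0]],
  [[0,0.002,0],[0,0,0]],
  [[0,0.001,0],[0,0,0]],
  [[0,0.001,0],[0,0,0]],
  [[0,0.001,0],[0,0,0]],
  [[0,0,0],[0,0,0]],
  [[0,0,0],[0,0,0]],
])

```text
t: 6.85
eef_pos: [0.4731, 0.0302, 0.0548]
tool_rot: [0.512, -0.511, -0.489, 0.488]
contact_force: [-5.5, 3.9, 20.0]
gripper_width: 0.002
```

play_rows([
  [[0,-0.003,0],[0,0,0]],
  [[0,-0.012,0],[0,0,0]],
  [[0,-0.03,0],[0,0,0]],
  [[0,-0.035,0],[0,0,0]],
  [[0,-0.035,0],[0,0,0]],
  [[0,-0.035,0],[0,0,0]],
  [[-0.02,0,0],[0,0,0]],
  [[-0.03,0,0],[0,0,0]],
  [[-0.035,0,0],[0,0,0]],
  [[-0.035,0,0],[0,0,0]],
  [[-0.02,0,0],[0,0,0]],
  [[0,0,0],[0,0,0]],
])

```text
t: 7.85
eef_pos: [0.4654, -0.1161, 0.2038]
tool_rot: [-0.513, 0.514, 0.486, -0.487]
contact_force: [-0.3, -0.8, -0.4]
gripper_width: -0.0
```

```bash
python3 - <<'E'
from h import *
from station import *
plan([.471,.027,.07])
c=read_camera('wrist');d=read_camera('top'); o=np.load('top.npz')
cv2.imwrite('pics/w4.png',np.vstack([c['color'][:300],np.hstack([cv2.resize(x[180:265,240:365],(320,218),interpolation=2) for x in(o['color'],d['color'])])])[:,:,::-1])
E
```

```text
R
 [[ 0.054  0.001 -0.999]
 [ 0.999 -0.002  0.054]
 [-0.002 -1.    -0.001]] eef [ 0.4654 -0.1161  0.2038] d_tool [0.1435 0.1335 0.0023] F [-0.3 -0.8 -0.4] w -0.0 t 7.85
```

View pics/w4.png

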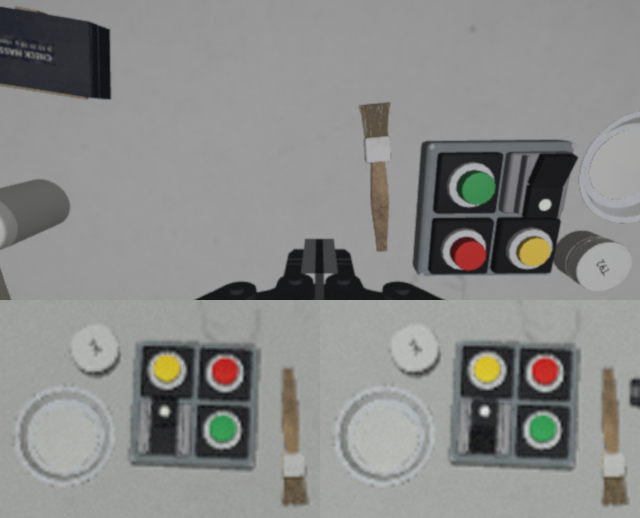

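Wrist view: the rocker's near end is raised with the dot end level (545,205). Yellow (535,252) sits visibly lower in its collar than red (468,254), and green (478,187) is back up. The tin, dish and brush are where they were in the before/after top crops.

```bash
python3 -c "
from station import *
print(hand_in())"
```

```text
the job is handed in; nothing more can be done
None
```

I pressed the rocker's dotted end, then the yellow key, then the green button with the shut fingertips, and handed the job in at about 8 s of the 42 s allowed.

- **Rocker:** the tip stopped at a height of 54.8 mm with 18.6 N. The later wrist pictures show the dotted face level, so it is on.
- **Yellow key:** the tip stopped at 53.9 mm with 18 N, which is the full 7 mm travel. In the last picture it still sits low in its collar.
- **Green button:** the tip stopped at 54.8 mm with 20 N, which is the full 6 mm travel. It sprang back up when released.
- **Red button and loose objects:** I did not touch the red button. The before and after top views show the tin, dish and brush where they were, and the gripper was clear of everything at hand-in.

**Disagreements:** the cameras differed by up to 7 mm in y, so I aimed at averaged positions. The tool also ended about 3–5 mm off the intended y on the rocker and green presses. Both presses still landed on their targets. No check failed.

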